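Lower the splash screen and hold the spice mill's crank level over its shaft

ROBOT

A 7-joint arm with a two-finger parallel gripper is mounted at the origin on the work surface. World frame = base frame: x ahead of the robot, y to its left, z up, the work surface at z = 0. Lengths are in mm, angles in rad, forces in N, time in s.
With the tool pointing down it reaches from about 425 to 825 mm from the base axis. Payload 3.6 kg.
Tool frame: the origin (TCP) lies midway between the tips of the shut fingers; the grasp point (between the pads) lies 19 mm behind it (env.tcp_to_grasp is the distance from the TCP to the grasp point, in mm); z points along the fingers, y is the direction in which the jaws open and shut (so a half turn about z gives the same grasp; the last joint's range is limited). The gripper opens to 85 mm and grips with 20 to 120 N. Pads are 22 mm wide; open, the fingers measure 114 mm over their backs; the gripper's body (76 mm by 85 mm) begins 54 mm behind the grasp point. The pads swing forward as they close: fully open they stand 13 mm farther back than shut.
Start: joints at [-1.143, 0.615, -0.013, 1.423, 0.008, 1.103, -0.04], TCP at [284.914, 584.198, 231.297] pointing down, gripper open.
Joint ranges: [-3.12, 3.12], [-0.3, 2.06], [-1.34, 1.32], [0.26, 2.42], [-1.36, 4.5], [0.01, 1.98], [-2.84, 2.84]. Speed limits (rad/s): [2.79, 2.79, 3.14, 3.14, 3.14, 3.14, 3.14].

INTERFACE

Orientations are given as a unit quaternion [x, y, z, w].
In Python, from station import env gives the robot as it stands. The module is installed in compiled form; this text tells all that it offers.
- The arm moves only by the shell command python3 -m inch 'ROWS' [FORCE]. ROWS is JSON, a list of rows, each an object with "hand": the finger opening in m, from 0 to 0.0854; "offset": the shift along the tool's x, y, z in m, a list of three; "spin": the turn about the tool's z in degrees. A call has 1 to 5 rows; each row shifts and turns the pose as measured when the row begins, along the tool's axes as they then stand; what a row does not reach is not made up. A row lasts 1/8 s, in which the tool goes at most 62.5 mm and 10.7 degrees, less where a joint would pass 70% of its speed; a pose out of reach is approached as far as the arm can. A call is refused whole if a number of a shift passes 0.0625 or a number of a turn 10.7, either way. A call with a gripper value outside its range is refused whole. The fingers move at their own pace and stop on an object; FORCE is the grip in N (left out, the last holds). Time passes only in rows, so rows that do not move let the fingers close. It gives the time, the measured TCP pose, the force and the opening at its end, in the units of the state.
- env.read_state(): the state, without advancing time (a new reading comes with each control period).
- env.capture(name): name is "side" or "top" or "wrist"; returns a dict with "img" (384x512x3 uint8, red, green, blue), "fx", "fy", "cx", "cy" (pixels), "origin" and "rotation" of the camera in the world. Camera axes: x right, y up, looking along -z (the intrinsics and any distortion apply to the point x, -y, -z); pixel columns grow to the right and rows downward; lengths in mm; the calibration is good to about 2 mm. A picture is of the moment at which its call begins. There is no depth.
- env.sign_off(): hands the job in, once; it reports no verdict.
Trained networks look in the newest picture that a camera, given by its name, has taken for a name from the list of things; names that differ only in an ending like _2 or _b are one class to them, and where a whole thing is asked for, a point or a joint stands for the part that bears it (a point fixed in the world has none). Each returns a list of dicts, best first, with "confidence" (0 to 1); they miss things now and then, are a little off and sometimes report something else, mostly with a low value. They report only what shows in the picture. A call takes as long as a camera call. They do not tell look-alikes from the thing itself.
- env.cut_out(label, camera): "pixels" (384x512 bool, what is visible of it) and "point" ([column, row] in pixels, amid what is visible of it).
The state is a dict: "clock": time; "qpos": joint angles; "dq": joint speeds; "effort": joint torques, N m; "eef_pos": TCP position; "eef_rot": TCP orientation; "wrist_force": force on the tool from outside, world axes, zero at the start; "wrist_torque": the same for the moment, N m; "gripper_width": finger opening in mm.
Only numpy, scipy, OpenCV 4.12 (cv2) and the standard library are available. Lean on these libraries where they do the work, as an engineer would, in place of code of your own. Each camera call takes 0.05 s, during which the arm holds its last target. There are 200 camera calls.

TASK

Using its handle, slide the splash screen in front of the spice mill all the way down. Then pick the mill's steel crank up off the chopping board by its balance point and hold it there, level, with its square eye centred over the mill's upright shaft and clear of it by about 30 mm; the crank may point any way. Finish while still holding it there: do not put it on the shaft, set it down or let it go, and leave the jars, the tin and the lid where they stand.

Things in the scene. Friction and masses are not known exactly. Their poses are not given: they have to be found in the camera images.
- screen (a joint): height in m of the clear splash screen above its lowest position: 0 = all the way down, at most 0.13 (top stop). The screen (218 mm wide, 110 mm tall, clear pane in a steel frame) slides vertically between two aluminium posts and stays where it is left; about 5 N pushes it down, about 14 N lifts it.
- screen_handle (a point): middle of the screen's handle: a level round steel bar 12 mm thick and 90 mm long, running along this point's y axis, carried by two end legs above the screen's top edge with 28 mm of free air under it; its centre is 165 mm above the table when the screen is down. z up, x towards the mill. The posts stand 117 mm either side along y and reach 230 mm above the table.
- shaft_top (a point): centre of the top end of the mill's square upright steel shaft (11 mm square), 160 mm above the table, fixed. The mill is a wooden box 124 mm square with its top 118 mm above the table and a low steel dome under the shaft; it stands on a plinth with the screen, which is 140 mm from the shaft along this point's -x axis (the robot's side). z up.
- crank_balance (a point): balance point of the loose crank (its centre of mass seen from above), at half the height of its arm, 7 mm above the crank's flat underside. x runs along the arm towards the knob, z up. The crank lies flat on the board, knob up. Clear arm for the fingers runs from 27 mm on the hub side to 63 mm on the knob side of this point.
- crank_eye (a point): centre of the eye at the underside of the crank's hub, 44 mm from the balance point along the crank's -x and 7 mm below it; same axes
- crank: the same crank, dark steel, 0.27 to 0.47 kg; origin on its underside below the balance point, same axes. Hub block 32 mm square, 24 mm high, with a 13 mm square eye through it, centred 44 mm along -x; straight arm 14 mm wide, 14 mm high; at 74 mm along +x a dark wooden knob 24 mm across stands up to 46 mm above the underside.
- board: light wooden chopping board 240 x 240 x 16 mm under the crank, fixed; origin at the centre of its underside, its top is 16 mm above the table
- stand: the mill with its plinth (light wood, 240 x 260 x 20 mm) and screen posts, fixed; origin on the table under the shaft, x from the screen towards the far side
- jar_tall_center (a point): centre of a loose upturned glass jar, 72 mm across, 120 mm tall; leave alone
- jar_squat_center (a point): centre of a loose upturned glass jar, 80 mm across, 85 mm tall; leave alone
- tin_center (a point): centre of a loose aluminium tin, 64 mm across, 75 mm tall; leave alone
- lid_center (a point): centre of a loose white jar lid lying on the table, 68 mm across, 12 mm thick; leave alone
Things that resemble listed ones, but are neither listed nor needed, are in the scene too. There is more than one size of the crank; the job needs the middle-sized.

How it is judged (in metres and radians):
On the way, in this order (a step that is already met when the one before it is completed fails the run):
1. the splash screen is all the way down, the fingers on its handle (value of joint screen below 0.006 m and contact force between the fingers and screen_c7 above 0.3 N), for 0.1 s.
2. the crank hangs level in the fingers, gripped at its balance point (within 20 mm), clear of the board (height (world z) of crank_balance above 0.08 m and angle between crank_balance's own z axis and vertical below 0.2 rad and contact force between the fingers and crank above 1 N and horizontal distance between the grasp point and crank_balance below 0.02 m and contact force between crank and board below 0.1 N), for 0.2 s.
At the end, for the whole second after the job is handed in: Screen down (within 8 mm); crank held still in the fingers within 20 mm of its balance point, level within 0.12 rad, its eye centred within 10 mm over the shaft, the hub's underside 15 to 50 mm above the shaft's top, touching neither mill, screen nor board (value of joint screen below 0.008 m and horizontal distance between crank_eye and shaft_top below 0.01 m and z of crank_eye in the frame of shaft_top between 0.015 and 0.05 m and angle between crank_balance's own z axis and vertical below 0.12 rad and horizontal distance between the grasp point and crank_balance below 0.02 m and contact force between the fingers and crank above 1 N and contact force between crank and stand below 0.1 N and contact force between crank and board below 0.1 N and linear speed of crank below 0.02 m/s); the arm keeps its last pose, push and grip.
It fails at once if a jar, the tin or the lid is pushed more than 30 mm (distance of any of jar_tall_center, jar_squat_center, tin_center, lid_center from where it was at the start of the episode above 0.03 m).
It also fails if it takes over 54 s, if anything falls off the work surface, if the arm or the gripper's body presses on something with over 40 N, if the wrist force passes 120 N, or if a joint passes its speed limit or range.

## Working session

There is one attempt and no reset: what is moved stays moved. The work goes in short steps, Python scripts to look and compute and a shell command to move; the robot and the scene stay as the last step left them, time stands still between calls to the robot, and variables do not carry over. Pictures are saved under pics/ and viewed, about 8 in all and at most 12, crops included, and the job is handed in when it is done.

```bash
mkdir -p pics; cat > h.py <<'E'
import numpy as np, cv2
from station import env
from scipy.spatial.transform import Rotation as R
def cap(n,f=None):
    c=env.capture(n)
    if f: cv2.imwrite('pics/'+f,c['img'][:,:,::-1])
    return c
def rotm(c):
    r=np.array(c['rotation'],float)
    return r if r.shape==(3,3) else R.from_quat(r).as_matrix()
def ray(c,u,v):
    d=np.array([(u-c['cx'])/c['fx'],-(v-c['cy'])/c['fy'],-1.])
    return np.array(c['origin'],float),rotm(c)@d
def onz(c,u,v,z):
    o,d=ray(c,u,v); return o+d*(z-o[2])/d[2]
def proj(c,p):
    q=rotm(c).T@(np.array(p,float)-c['origin']); return c['cx']+c['fx']*q[0]/-q[2], c['cy']+c['fy']*q[1]/q[2]
def tri(c1,p1,c2,p2):
    o1,d1=ray(c1,*p1);o2,d2=ray(c2,*p2)
    s=np.linalg.lstsq(np.stack([d1,-d2],1),o2-o1,rcond=None)[0]
    a=o1+s[0]*d1;b=o2+s[1]*d2
    return (a+b)/2,np.linalg.norm(a-b)
E
python3 - <<'E'
from h import *
a=cap('side');b=cap('top')
cv2.imwrite('pics/a.png',a['img'][:,:,::-1]);cv2.imwrite('pics/b.png',b['img'][:,:,::-1])
for n,c in (('side',a),('top',b)):
    print(n,{k:c[k] for k in c if k!='img'})
    for l in ['screen_handle','stand','crank','board','jar_tall_center','jar_squat_center','tin_center','lid_center']:
        print(l,[(round(d['confidence'],2),np.round(d['point']).tolist(),int(d['pixels'].sum())) for d in env.cut_out(l,n)])
s=env.read_state();print(s['eef_pos'],s['eef_rot'],s['wrist_force'],s['clock'])
print(R.from_quat(s['eef_rot']).as_matrix().round(3))
E
```

```text
side {'fx': 419.0720487634992, 'fy': 419.0720487634992, 'cx': 258.2188388219708, 'cy': 189.6961726677477, 'origin': array([  91.71587177, -524.33670693, 1000.97518019]), 'rotation': array([ 0.31269569, -0.11568868, -0.33490382,  0.88129278])}
screen_handle [(0.63, [187.0, 149.0], 2011)]
stand [(0.92, [212.0, 164.0], 7418)]
crank [(0.94, [239.0, 321.0], 1348), (0.74, [332.0, 250.0], 563), (0.49, [375.0, 209.0], 305), (0.39, [386.0, 331.0], 1387)]
board [(0.61, [318.0, 256.0], 6737)]
jar_tall_center [(0.95, [385.0, 332.0], 1356)]
jar_squat_center [(0.64, [340.0, 175.0], 762), (0.34, [215.0, 167.0], 7044)]
tin_center [(0.54, [332.0, 252.0], 535)]
lid_center [(0.68, [298.0, 162.0], 303), (0.57, [331.0, 252.0], 543)]
top {'fx': 422.3735407784388, 'fy': 422.3735407784388, 'cx': 261.23075492391933, 'cy': 185.16583069402705, 'origin': array([ 399.67231636,    9.26814443, 1424.31951996]), 'rotation': array([-0.03573394,  0.05045035,  0.71555334, -0.69581697])}
screen_handle [(0.79, [188.0, 214.0], 557)]
stand [(0.32, [319.0, 172.0], 275)]
crank [(0.62, [319.0, 171.0], 297), (0.58, [313.0, 116.0], 159), (0.56, [316.0, 262.0], 561)]
board [(0.56, [309.0, 178.0], 4733), (0.18, [320.0, 170.0], 306)]
jar_tall_center [(0.6, [396.0, 196.0], 561)]
jar_squat_center [(0.95, [271.0, 114.0], 495)]
tin_center [(0.89, [120.0, 198.0], 424), (0.66, [320.0, 171.0], 288)]
lid_center [(0.69, [234.0, 124.0], 267), (0.22, [191.0, 214.0], 599)]
[284.91103721 584.20846453 231.34244699] [ 2.24952591e-01  9.74369710e-01  6.88425636e-06 -1.80135579e-05] [ 0.55709525  0.07123328 -0.06485134] 0.9
[[-0.899  0.438 -0.   ]
 [ 0.438  0.899  0.   ]
 [ 0.     0.    -1.   ]]
```

View pics/a.png

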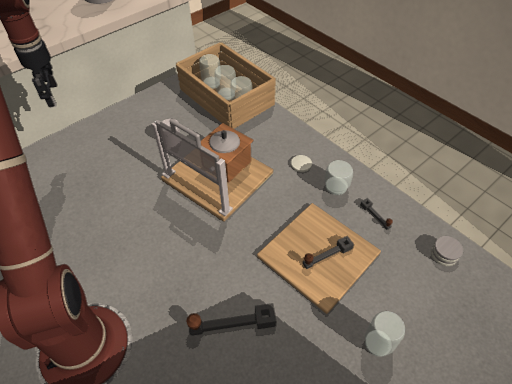

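View pics/b.png

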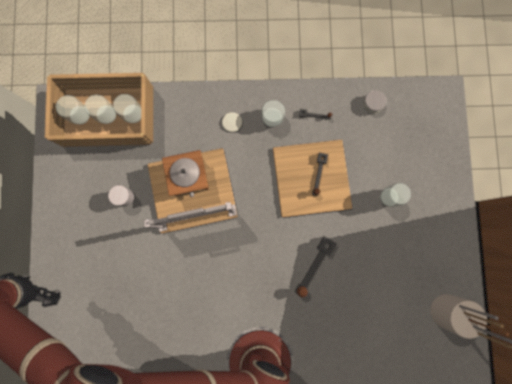

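The side and top images show three cranks. They sit at top (316,262), large and on the table, (319,171), middle-sized and on the board, and (313,116), small and on the table. I choose the middle one on the board and check it in a close crop along with the mill.

```bash
python3 - <<'E'
from h import *
a=cv2.imread('pics/a.png');b=cv2.imread('pics/b.png')
f=lambda i,x,y,w,h:cv2.resize(i[y:y+h,x:x+w],(400,300),interpolation=cv2.INTER_CUBIC)
cv2.imwrite('pics/m.png',np.vstack([np.hstack([f(a,150,110,120,90),f(b,140,145,100,75)]),np.hstack([f(a,292,225,80,60),f(b,280,145,80,60)])]))
E
```

```text
(no output)
```

View pics/m.png

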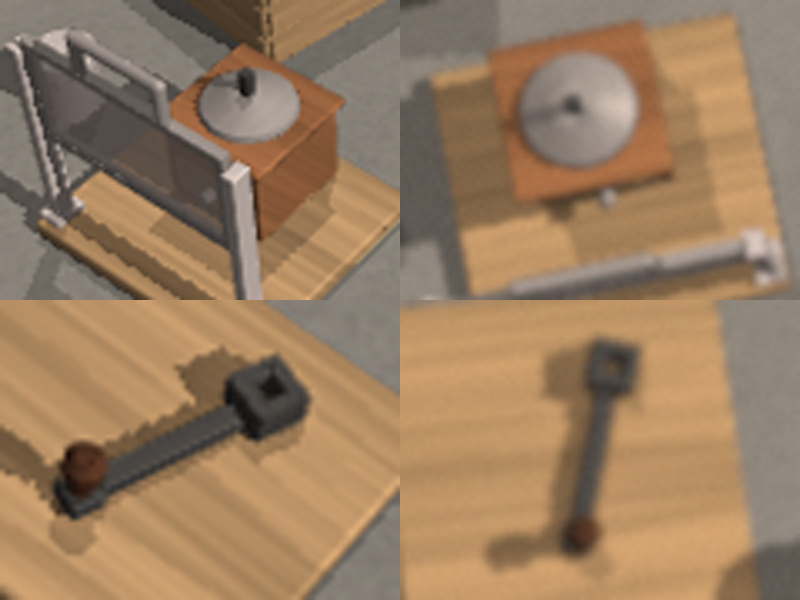

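```bash
python3 - <<'E'
from h import *
a=cap('side');b=cap('top')
e=tri(a,(346.4,242.6),b,(322.8,158.4)); print('eye tri',e, onz(b,322.8,158.4,40),onz(a,346.4,242.6,40))
print('knob',tri(a,(309,256),b,(316.2,191.4)),onz(b,316.2,191.4,60))
print('shaft',tri(a,(223.8,131.6),b,(183.3,171)),onz(b,183.3,171,160),onz(a,223.8,131.6,160))
pr=onz(a,220.8,160.4,230);pl=onz(a,155,123.5,230);print('posts',pr,pl,pl-pr,(pr+pl)/2, onz(b,231,206,230),np.linalg.norm(pl-pr))
for z in (165,200,230,260,295):
  print(z,onz(a,185,129.2,z))
for l in ('jar_tall_center','jar_squat_center','tin_center','lid_center'):
  pass
print('tin',onz(b,120,198,75),'box edge',onz(b,150,140,80),'jarsq',onz(b,271,114,85),'jartall',onz(b,396,196,120))
img=cv2.imread('pics/b.png')[190:245,130:250]
cv2.imwrite('pics/hb.png',cv2.resize(img,None,fx=6,fy=6,interpolation=cv2.INTER_CUBIC))
E
```

```text
eye tri (array([ 654.8475496 , -231.37849847,   41.7165795 ]), np.float64(4.438660942563623)) [ 653.42349246 -230.18734396   40.        ] [ 657.81730082 -232.08609151   40.        ]
knob (array([ 542.29383931, -200.74729178,   61.41587012]), np.float64(2.9497539806189033)) [ 541.25711872 -200.04724585   60.        ]
shaft (array([603.74273766, 213.09064224, 165.33420907]), np.float64(2.2671292874430433)) [603.63583138 214.55038642 160.        ] [608.01063869 217.24153629 160.        ]
posts [494.10917181  78.56263219 230.        ] [445.55185923 305.2852706  230.        ] [-4.85573126e+01  2.26722638e+02 -1.13686838e-13] [469.83051552 191.9239514  230.        ] [488.66217453  69.44232992 230.        ] 231.86411402578236
165 [527.13067012 296.06992584 165.        ]
200 [508.90104046 261.72173845 200.        ]
230 [493.2756436  232.28043497 230.        ]
260 [477.65024675 202.83913148 260.        ]
295 [459.42061709 168.49094409 295.        ]
tin [535.53803409 429.91621192  75.        ] box edge [720.77004025 334.13301083  80.        ] jarsq [796.55382119 -59.76292405  85.        ] jartall [ 513.8428503  -439.83794229  120.        ]
```

View pics/hb.png

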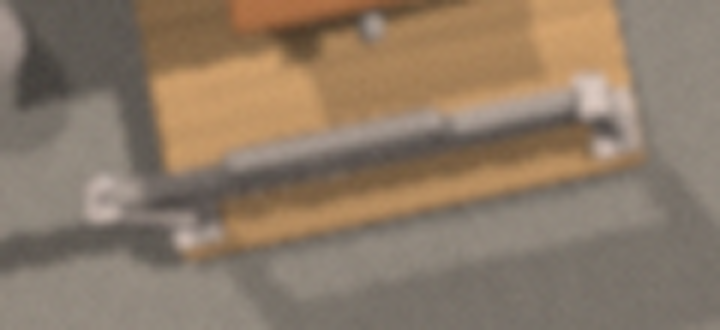

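The two-way check is consistent: the screen is about 110 mm up, with its handle near (468,188,276). The stand is yawed about 12° and the shaft is near (604,215). The close crop confirms the crank on the board as the middle-sized one. I'll raise the arm and move toward the handle.

```bash
cat >> h.py <<'E'
def togo(target,yang=None):
    s=env.read_state();M=R.from_quat(s['eef_rot']).as_matrix()
    d=M.T@(np.array(target,float)-s['eef_pos']);cur=np.degrees(np.arctan2(M[1,1],M[0,1]))
    print('t',s['clock'],'pos',np.round(s['eef_pos'],1),'yang',round(cur,1),'w',s['gripper_width'],'F',np.round(s['wrist_force'],1),'q7',round(s['qpos'][6],2),'tilt',round(np.degrees(np.arccos(-M[2,2])),2))
    print('offset mm',np.round(d,1),'spin',None if yang is None else round((cur-yang+90)%180-90,1))
E
python3 -m inch '[{"hand":0.085,"offset":[-0.04,-0.03,-0.03],"spin":0},{"hand":0.085,"offset":[-0.04,-0.03,-0.03],"spin":0},{"hand":0.085,"offset":[-0.04,-0.03,-0.03],"spin":0},{"hand":0.085,"offset":[-0.04,-0.03,-0.03],"spin":0},{"hand":0.085,"offset":[-0.04,-0.03,-0.02],"spin":0}]'
python3 -m inch '[{"hand":0.085,"offset":[0,0,0],"spin":10.5},{"hand":0.085,"offset":[0,0,0],"spin":10.5},{"hand":0.085,"offset":[0,0,0],"spin":10.5},{"hand":0.085,"offset":[0,0,0],"spin":10.5},{"hand":0.085,"offset":[0,0,0],"spin":10.5}]'
python3 - <<'E'
from h import *
b=env.capture('top')
print('posts top',onz(b,228.3,205.8,230),onz(b,147.2,223,230)); 
for z in (255,276,295): print(onz(b,186.2,213.3,z))
togo((468,188,360),12.1)
E
```

```text
clock: 1.62
eef_pos: [399.3, 359.6, 372.5]
eef_rot: [0.22, 0.976, -0.001, -0.001]
wrist_force: [0.8, -0.3, 0.4]
gripper_width: 85.1
clock: 2.25
eef_pos: [404.3, 353.3, 376.7]
eef_rot: [0.638, 0.77, 0.002, 0.001]
wrist_force: [0.8, 0.4, -0.7]
gripper_width: 85.0
posts top [489.4400757   77.05495881 230.        ] [447.44302863 305.02490097 230.        ]
[470.06465954 191.94973792 255.        ]
[468.80047196 188.66892939 276.        ]
[467.65668321 185.70057881 295.        ]
t 2.3 pos [404.3 353.3 376.7] yang 10.6 w 85.24960609408222 F [-0.8 -0.6 -0. ] q7 -0.5 tilt 0.22
offset mm [-174.2   32.3   16.7] spin -1.5
```

```bash
python3 -m inch '[{"hand":0.085,"offset":[-0.058,0.01,0.0],"spin":0},{"hand":0.085,"offset":[-0.058,0.011,0.0],"spin":0},{"hand":0.085,"offset":[-0.058,0.011,0.0],"spin":0},{"hand":0.085,"offset":[0,0,0],"spin":-0.7}]'
python3 - <<'E'
from h import *
c=cap('wrist','w1.png'); print([(d['confidence'],d['point']) for d in env.cut_out('screen_handle','wrist')])
for z in (165,220,276): print(z,proj(c,(468,188,z)))
print({k:c[k] for k in c if k!='img'});togo((468,188,360),11.3)
E
```

```text
clock: 2.8
eef_pos: [469.9, 185.0, 376.5]
eef_rot: [0.629, 0.778, 0.002, 0.002]
wrist_force: [0.5, 0.2, -0.5]
gripper_width: 85.1
[(0.88, [248.5, 155.1])]
165 (np.float64(247.13689201090094), np.float64(157.03195067087336))
220 (np.float64(247.1149232952838), np.float64(169.35504963260775))
276 (np.float64(247.08334145130328), np.float64(187.0705226510928))
{'fx': 321.9561993004253, 'fy': 321.9561993004253, 'cx': 249.17978765283334, 'cy': 190.78673724860545, 'origin': array([451.967691  , 263.98023761, 519.7464922 ]), 'rotation': array([-0.15811351, -0.01959889,  0.10385743,  0.98174826])}
t 2.9 pos [467.8 191.1 376.1] yang 12.6 w 84.82562613252573 F [-0.2  0.9  0. ] q7 -0.12 tilt 0.34
offset mm [-3.1 -0.6 16.1] spin 1.3
```

View pics/w1.png

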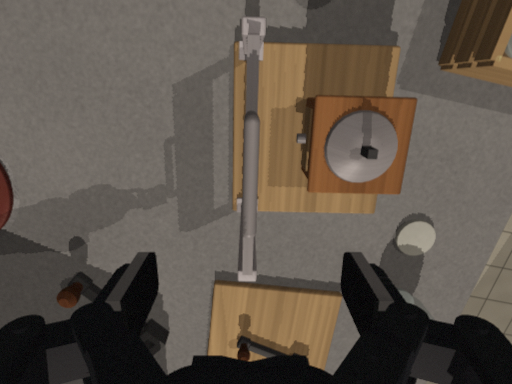

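The bar shows from (252,118) to (249,238), midway between the jaws, with the shaft at (369,152). I'll descend and grip.

```bash
python3 -m inch '[{"hand":0.085,"offset":[0,0,0.05],"spin":1},{"hand":0.085,"offset":[0,0,0.045],"spin":0},{"hand":0.085,"offset":[0,0,0.025],"spin":0},{"hand":0.085,"offset":[0,0,0.002],"spin":0},{"hand":0.0,"offset":[0,0,0],"spin":0}]' 40
python3 -m inch '[{"hand":0,"offset":[0,0,0],"spin":0},{"hand":0,"offset":[0,0,0],"spin":0},{"hand":0,"offset":[0,0,0],"spin":0},{"hand":0,"offset":[0,0,0],"spin":0}]'
python3 - <<'E'
from h import *
togo((468,188,146),11.3)
E
```

```text
clock: 3.52
eef_pos: [466.3, 203.3, 252.3]
eef_rot: [0.623, 0.782, 0.007, -0.002]
wrist_force: [0.5, -0.3, 0.6]
gripper_width: 69.2
clock: 4.03
eef_pos: [467.5, 204.7, 255.2]
eef_rot: [0.623, 0.782, 0.009, -0.001]
wrist_force: [-0.8, 0.9, -2.4]
gripper_width: 11.1
t 4.025 pos [467.5 204.7 255.2] yang 12.9 w 11.066342457554107 F [-0.8  0.9 -2.4] q7 -0.1 tilt 1.09
offset mm [-17.9  -4.7 108.9] spin 1.6
```

```bash
python3 -m inch '[{"hand":0,"offset":[0,0,0.015],"spin":0},{"hand":0,"offset":[0,0,0.02],"spin":0},{"hand":0,"offset":[0,0,0.02],"spin":0},{"hand":0,"offset":[0,0,0.02],"spin":0},{"hand":0,"offset":[0,0,0.01],"spin":0}]'
python3 -m inch '[{"hand":0,"offset":[0,0,0.01],"spin":0},{"hand":0,"offset":[0,0,0.006],"spin":0},{"hand":0,"offset":[0,0,0.004],"spin":0}]'
python3 - <<'E'
from h import *
togo((468,188,146),11.3)
E
```

```text
clock: 4.65
eef_pos: [467.5, 204.8, 173.3]
eef_rot: [0.626, 0.78, 0.01, -0.002]
wrist_force: [-1.9, -0.6, 5.4]
gripper_width: 10.6
clock: 5.03
eef_pos: [467.5, 204.8, 153.9]
eef_rot: [0.626, 0.779, 0.01, -0.003]
wrist_force: [-2.3, -1.7, 4.8]
gripper_width: 10.7
t 5.025 pos [467.5 204.8 153.9] yang 12.4 w 10.682212242606889 F [-2.3 -1.7  4.8] q7 -0.05 tilt 1.23
offset mm [-16.6  -3.2   7.6] spin 1.1
```

```bash
python3 -m inch '[{"hand":0,"offset":[0,0,0.004],"spin":0},{"hand":0,"offset":[0,0,0.003],"spin":0},{"hand":0,"offset":[0,0,0.003],"spin":0}]'
python3 -m inch '[{"hand":0,"offset":[0,0,0.003],"spin":0},{"hand":0,"offset":[0,0,0.003],"spin":0},{"hand":0,"offset":[0,0,0.003],"spin":0}]'
```

```text
clock: 5.4
eef_pos: [467.6, 204.8, 145.7]
eef_rot: [0.627, 0.779, 0.011, -0.003]
wrist_force: [-9.1, -3.1, 33.0]
gripper_width: 10.9
clock: 5.78
eef_pos: [467.6, 204.9, 145.8]
eef_rot: [0.627, 0.779, 0.013, -0.004]
wrist_force: [-7.5, -3.5, 25.2]
gripper_width: 10.9
```

The screen is at its bottom stop: z stalled at 145.8 with 25–33 N. I'll release, rise and turn for the crank. Its eye is at about (654,-231) and its balance point at about (612,-219.5), so the jaw angle is 74.8°.

```bash
python3 -m inch '[{"hand":0.085,"offset":[0,0,-0.002],"spin":0},{"hand":0.085,"offset":[0,0,0],"spin":0},{"hand":0.085,"offset":[0,0,0],"spin":0},{"hand":0.085,"offset":[0,0,0],"spin":0}]'
python3 -m inch '[{"hand":0.085,"offset":[0,0,-0.03],"spin":0},{"hand":0.085,"offset":[0,0,-0.05],"spin":0},{"hand":0.085,"offset":[0,0,-0.05],"spin":0},{"hand":0.085,"offset":[0,0,-0.05],"spin":0},{"hand":0.085,"offset":[0,0,0],"spin":0}]'
python3 - <<'E'
from h import *
togo((612,-219.5,250),74.8)
E
```

```text
clock: 6.28
eef_pos: [468.8, 205.6, 147.1]
eef_rot: [0.626, 0.78, 0.014, -0.003]
wrist_force: [-0.5, -0.7, -0.5]
gripper_width: 81.7
clock: 6.9
eef_pos: [466.6, 201.2, 329.7]
eef_rot: [0.625, 0.78, 0.011, -0.004]
wrist_force: [-0.8, -0.1, -0.5]
gripper_width: 85.1
t 6.9 pos [466.6 201.2 329.7] yang 12.6 w 85.1139825156934 F [-0.8 -0.1 -0.5] q7 -0.12 tilt 1.38
offset mm [-443.8   49.3   71.5] spin -62.2
```

```bash
python3 -m inch '[{"hand":0.085,"offset":[-0.055,0.006,0.0],"spin":0},{"hand":0.085,"offset":[-0.055,0.006,0.0],"spin":0},{"hand":0.085,"offset":[-0.055,0.006,0.0],"spin":0},{"hand":0.085,"offset":[-0.055,0.006,0.0],"spin":0},{"hand":0.085,"offset":[-0.055,0.006,0.0],"spin":0}]'
python3 -m inch '[{"hand":0.085,"offset":[-0.055,0.006,0.0],"spin":-10},{"hand":0.085,"offset":[-0.055,0,0.0],"spin":-10},{"hand":0.085,"offset":[0,0,0.0],"spin":-10.5},{"hand":0.085,"offset":[0,0,0.0],"spin":-10.5},{"hand":0.085,"offset":[0,0,0.0],"spin":-10.5}]'
python3 - <<'E'
from h import *
togo((612,-219.5,250),74.8)
E
```

```text
clock: 7.52
eef_pos: [557.5, -58.8, 317.5]
eef_rot: [0.618, 0.786, 0.01, -0.008]
wrist_force: [-0.2, 0.5, 1.6]
gripper_width: 85.2
clock: 8.15
eef_pos: [596.7, -171.0, 303.2]
eef_rot: [0.208, 0.978, 0.011, -0.011]
wrist_force: [-0.3, 0.6, 0.2]
gripper_width: 85.2
t 8.15 pos [ 596.7 -171.   303.2] yang 66.0 w 85.16904897736322 F [-0.3  0.6  0.2] q7 1.48 tilt 1.78
offset mm [-35.1 -39.   51.7] spin -8.8
```

```bash
python3 -m inch '[{"hand":0.085,"offset":[-0.03,-0.039,0.03],"spin":0},{"hand":0.085,"offset":[-0.005,0,0.02],"spin":-8.8},{"hand":0.085,"offset":[0,0,0.0],"spin":0}]'
python3 - <<'E'
from h import *
c=cap('wrist','w2.png'); print([(d['confidence'],d['point'],d['pixels'].sum()) for d in env.cut_out('crank','wrist')])
print('eye top',proj(c,(654.5,-231,40)),'bal',proj(c,(612,-219.5,30)),'knob',proj(c,(541.5,-200.5,62)));togo((612,-219.5,180),74.8)
import json
json.dump({k:np.array(c[k]).tolist() for k in c if k!='img'},open('w2.json','w'))
E
```

```text
clock: 8.52
eef_pos: [611.3, -219.4, 245.3]
eef_rot: [0.129, 0.991, 0.013, -0.014]
wrist_force: [-0.1, 0.3, 0.1]
gripper_width: 84.9
[(0.67, [293.3, 300.6], np.int64(1321)), (0.61, [248.0, 163.3], np.int64(2225))]
eye top (np.float64(244.856595614015), np.float64(204.76761892538133)) bal (np.float64(244.83624582617085), np.float64(165.45261344513952)) knob (np.float64(245.22085957708777), np.float64(99.42224809112022))
t 8.625 pos [ 611.7 -220.7  247.7] yang 75.1 w 84.50177152955361 F [0.2 0.1 0.3] q7 1.69 tilt 1.92
offset mm [-1.8 -0.2 67.7] spin 0.3
```

View pics/w2.png

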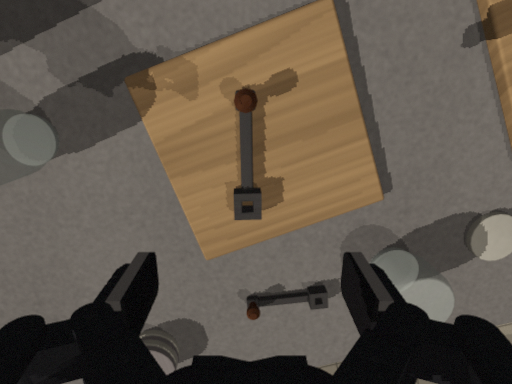

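The wrist view shows the eye at (247,206) and the knob at (246,100), each within about 2 px of the prediction. The fingers straddle the arm, and the small crank at (290,300) is clear. I'll descend.

```bash
python3 -m inch '[{"hand":0.085,"offset":[-0.001,0,0.06],"spin":0},{"hand":0.085,"offset":[0,0,0.06],"spin":0},{"hand":0.085,"offset":[0,0,0.06],"spin":0},{"hand":0.085,"offset":[0,0,0.02],"spin":0},{"hand":0.085,"offset":[0,0,0],"spin":0}]'
python3 - <<'E'
from h import *
togo((612,-219.5,18.5),74.8)
E
```

```text
clock: 9.25
eef_pos: [616.2, -215.1, 50.5]
eef_rot: [0.132, 0.991, 0.01, -0.003]
wrist_force: [0.1, -0.2, 0.1]
gripper_width: 85.1
t 9.25 pos [ 616.2 -215.1   50.5] yang 74.8 w 85.0806113998233 F [ 0.1 -0.2  0.1] q7 1.7 tilt 1.21
offset mm [ 2.6 -6.  31.9] spin 0.0
```

```bash
python3 -m inch '[{"hand":0.085,"offset":[0.0025,-0.006,0.018],"spin":0},{"hand":0.085,"offset":[0,0,0.012],"spin":0},{"hand":0.085,"offset":[0,0,0.0],"spin":0}]'
python3 - <<'E'
from h import *
togo((612,-219.5,18.5),74.8)
E
```

```text
clock: 9.62
eef_pos: [614.5, -220.6, 22.4]
eef_rot: [0.133, 0.991, 0.009, 0.0]
wrist_force: [0.4, 1.3, 1.4]
gripper_width: 85.0
t 9.625 pos [ 614.5 -220.6   22.4] yang 74.8 w 84.99926599634075 F [0.4 1.3 1.4] q7 1.71 tilt 1.05
offset mm [2.7 0.4 4. ] spin -0.0
```

```bash
python3 -m inch '[{"hand":0.085,"offset":[0.003,0,0.003],"spin":0},{"hand":0.0,"offset":[0,0,0],"spin":0},{"hand":0.0,"offset":[0,0,0],"spin":0},{"hand":0.0,"offset":[0,0,0],"spin":0},{"hand":0.0,"offset":[0,0,0],"spin":0}]' 80
python3 -m inch '[{"hand":0,"offset":[0,0,0],"spin":0},{"hand":0,"offset":[0,0,0],"spin":0},{"hand":0,"offset":[0,0,-0.01],"spin":0},{"hand":0,"offset":[0,0,-0.02],"spin":0}]'
```

```text
clock: 10.25
eef_pos: [613.1, -219.5, 21.5]
eef_rot: [0.132, 0.991, 0.009, 0.002]
wrist_force: [-4.3, -1.0, 8.8]
gripper_width: 12.1
clock: 10.75
eef_pos: [610.2, -219.4, 49.9]
eef_rot: [0.132, 0.991, 0.01, -0.001]
wrist_force: [-0.1, -0.0, -2.4]
gripper_width: 11.3
```

```bash
python3 -m inch '[{"hand":0,"offset":[0,0,-0.03],"spin":0},{"hand":0,"offset":[0,0,-0.04],"spin":0},{"hand":0,"offset":[0,0,-0.04],"spin":0},{"hand":0,"offset":[0,0,-0.04],"spin":0},{"hand":0,"offset":[0,0,0],"spin":0}]'
python3 -m inch '[{"hand":0,"offset":[0,0,-0.03],"spin":0},{"hand":0,"offset":[0,0,-0.03],"spin":0},{"hand":0,"offset":[0,0,0],"spin":0}]'
python3 - <<'E'
from h import *
c=cap('wrist','w3.png'); s=cap('side')
p=[int(v) for v in proj(s,env.read_state()['eef_pos'])]
i=s['img'][:,:,::-1][max(0,p[1]-60):p[1]+60,p[0]-80:p[0]+80]
cv2.imwrite('pics/s3.png',np.hstack([cv2.resize(i,(512,384)),c['img'][:,:,::-1]])[:, :1024][:, 0:1024]);
im=cv2.imread('pics/s3.png');cv2.imwrite('pics/s3.png',cv2.resize(im,(800,300)))
togo((612,-219.5,218.5),74.8);print(env.read_state()['qpos'],env.read_state()['wrist_torque'])
E
```

```text
clock: 11.38
eef_pos: [610.2, -223.4, 211.0]
eef_rot: [0.133, 0.991, 0.009, 0.001]
wrist_force: [-0.3, 0.4, -3.7]
gripper_width: 11.1
clock: 11.75
eef_pos: [606.6, -223.3, 268.8]
eef_rot: [0.133, 0.991, 0.01, -0.003]
wrist_force: [0.4, 0.3, -3.9]
gripper_width: 11.5
t 11.85 pos [ 605.  -222.5  265.6] yang 74.7 w 11.034291152526079 F [ 0.1  0.1 -4.3] q7 1.69 tilt 1.43
offset mm [-6.7  3.8 47.1] spin -0.1
[ 0.27151071  0.58967753  0.09924272  1.37530417 -0.07841949  1.19736377
  1.68740932] [-0.00705009  0.0744456   0.02305915]
```

View pics/s3.png

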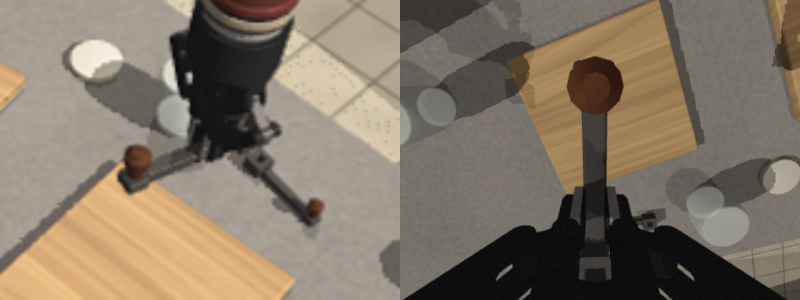

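The crank hangs in the jaws with the knob at about (250,111) in the wrist picture, and it looks level with a load of about 4 N. I'll turn it +90°, so it points away from the screen, and move over to the mill.

```bash
python3 -m inch '[{"hand":0,"offset":[0,0,-0.01],"spin":10},{"hand":0,"offset":[0,0,-0.005],"spin":10},{"hand":0,"offset":[0,0,0],"spin":10},{"hand":0,"offset":[0,0,0],"spin":10},{"hand":0,"offset":[0,0,0],"spin":10}]'
python3 -m inch '[{"hand":0,"offset":[0,0,0],"spin":10},{"hand":0,"offset":[0,0,0],"spin":10},{"hand":0,"offset":[0,0,0],"spin":10},{"hand":0,"offset":[0,0,0],"spin":10},{"hand":0,"offset":[0,0,0],"spin":5}]'
python3 - <<'E'
from h import *
togo((616,257,260),-15.2)
E
```

```text
clock: 12.48
eef_pos: [599.0, -220.0, 266.7]
eef_rot: [0.552, 0.834, 0.004, -0.023]
wrist_force: [0.8, -0.4, -4.4]
gripper_width: 11.5
clock: 13.1
eef_pos: [593.5, -215.9, 252.2]
eef_rot: [0.836, 0.547, -0.013, -0.033]
wrist_force: [0.5, -0.3, -4.0]
gripper_width: 11.5
t 13.1 pos [ 593.5 -215.9  252.2] yang -23.6 w 11.504774930829088 F [ 0.5 -0.3 -4. ] q7 0.2 tilt 4.07
offset mm [ 442.3 -168.6   10.5] spin -8.4
```

```bash
cat >> h.py <<'E'
def tv():
    M=R.from_quat(env.read_state()['eef_rot']).as_matrix();print('tool z axis',M[:,2].round(3))
E
python3 -m inch '[{"hand":0,"offset":[0.049,-0.019,-0.002],"spin":0},{"hand":0,"offset":[0.049,-0.019,-0.002],"spin":0},{"hand":0,"offset":[0.049,-0.019,-0.002],"spin":0},{"hand":0,"offset":[0.049,-0.019,-0.002],"spin":0},{"hand":0,"offset":[0.049,-0.019,-0.002],"spin":0}]'
python3 - <<'E'
from h import *
togo((616,257,260),-23.6);tv()
E
```

```text
clock: 13.72
eef_pos: [600.8, 48.0, 258.7]
eef_rot: [0.84, 0.541, -0.023, -0.038]
wrist_force: [-0.2, -0.1, -3.5]
gripper_width: 11.0
t 13.725 pos [600.8  48.  258.7] yang -24.5 w 11.012208971648718 F [-0.2 -0.1 -3.5] q7 -0.22 tilt 5.06
offset mm [196.5 -72.6   5.6] spin -0.9
tool z axis [-0.079  0.038 -0.996]
```

Tilt has built up to 5°. I'll watch how it depends on the motion while I carry on.

```bash
python3 -m inch '[{"hand":0,"offset":[0.03,-0.011,-0.002],"spin":0},{"hand":0,"offset":[0.03,-0.011,-0.002],"spin":0},{"hand":0,"offset":[0.03,-0.011,-0.002],"spin":0},{"hand":0,"offset":[0.03,-0.011,-0.002],"spin":0},{"hand":0,"offset":[0.03,-0.011,-0.002],"spin":0}]'
python3 - <<'E'
from h import *
togo((616,257,260),-23.6);tv()
E
python3 -m inch '[{"hand":0,"offset":[0,0,0],"spin":0},{"hand":0,"offset":[0,0,0],"spin":0},{"hand":0,"offset":[0,0,0],"spin":0},{"hand":0,"offset":[0,0,0],"spin":0}]'
python3 - <<'E'
from h import *
togo((616,257,260),-23.6);tv()
E
python3 -m inch '[{"hand":0,"offset":[0,0,0],"spin":-8},{"hand":0,"offset":[0,0,0],"spin":-8},{"hand":0,"offset":[0,0,0],"spin":-8}]'
python3 - <<'E'
from h import *
togo((616,257,260),-23.6);tv()
E
```

```text
clock: 14.35
eef_pos: [607.1, 216.9, 260.6]
eef_rot: [0.838, 0.542, -0.033, -0.042]
wrist_force: [0.5, 0.6, -4.3]
gripper_width: 11.6
t 14.35 pos [607.1 216.9 260.6] yang -24.2 w 11.645029706269993 F [ 0.5  0.6 -4.3] q7 -0.48 tilt 6.18
offset mm [40.2 -8.2  1.1] spin -0.6
tool z axis [-0.102  0.035 -0.994]
clock: 14.85
eef_pos: [604.2, 218.4, 254.1]
eef_rot: [0.838, 0.543, -0.038, -0.044]
wrist_force: [0.1, -0.5, -4.1]
gripper_width: 11.8
t 14.85 pos [604.2 218.4 254.1] yang -24.1 w 11.802752525832817 F [ 0.1 -0.5 -4.1] q7 -0.48 tilt 6.7
offset mm [40.  -5.6 -6. ] spin -0.5
tool z axis [-0.112  0.032 -0.993]
clock: 15.22
eef_pos: [604.6, 215.2, 254.2]
eef_rot: [0.703, 0.708, -0.028, -0.05]
wrist_force: [-0.0, 0.1, -4.5]
gripper_width: 11.0
t 15.225 pos [604.6 215.2 254.2] yang 0.5 w 10.967254982307326 F [-0.   0.1 -4.5] q7 -0.11 tilt 6.63
offset mm [41.9 11.1 -5.8] spin 24.1
tool z axis [-0.111  0.031 -0.993]
```

Idle rows creep: with the load, each row re-bases on the sagged pose, so z drops about 1.6 mm and pitch changes about 0.0025 rad per row. Fast descents reduced tilt earlier, so I'll test an up/down cycle here in free air.

```bash
python3 -m inch '[{"hand":0,"offset":[0,0,-0.0625],"spin":0},{"hand":0,"offset":[0,0,-0.0625],"spin":0},{"hand":0,"offset":[0,0,-0.0625],"spin":0}]'
python3 - <<'E'
from h import *
togo((616,257,260),-23.6);tv()
E
python3 -m inch '[{"hand":0,"offset":[0,0,0.0625],"spin":0},{"hand":0,"offset":[0,0,0.0625],"spin":0},{"hand":0,"offset":[0,0,0.05],"spin":0}]'
python3 - <<'E'
from h import *
togo((616,257,260),-23.6);tv()
E
```

```text
clock: 15.6
eef_pos: [622.7, 206.1, 435.6]
eef_rot: [0.705, 0.706, -0.036, -0.055]
wrist_force: [2.2, -0.2, -2.8]
gripper_width: 11.1
t 15.6 pos [622.7 206.1 435.6] yang 0.2 w 11.091324694503825 F [ 2.2 -0.2 -2.8] q7 -0.17 tilt 7.57
offset mm [ 46.2  16.1 176.2] spin 23.8
tool z axis [-0.129  0.026 -0.991]
clock: 15.98
eef_pos: [616.1, 209.3, 277.2]
eef_rot: [0.706, 0.707, -0.016, -0.041]
wrist_force: [0.2, 1.2, -3.6]
gripper_width: 11.4
t 15.975 pos [616.1 209.3 277.2] yang 0.1 w 11.415599472887912 F [ 0.2  1.2 -3.6] q7 -0.11 tilt 5.06
offset mm [47.1  1.4 18.8] spin 23.7
tool z axis [-0.081  0.035 -0.996]
```

The cycle gains about 0.03 rad each time, so I'll repeat it.

```bash
python3 -m inch '[{"hand":0,"offset":[0,0,-0.0625],"spin":0},{"hand":0,"offset":[0,0,-0.0625],"spin":0},{"hand":0,"offset":[0,0,-0.0625],"spin":0}]'
python3 -m inch '[{"hand":0,"offset":[0,0,0.0625],"spin":0},{"hand":0,"offset":[0,0,0.0625],"spin":0},{"hand":0,"offset":[0,0,0.06],"spin":0}]'
python3 -m inch '[{"hand":0,"offset":[0,0,-0.0625],"spin":0},{"hand":0,"offset":[0,0,-0.0625],"spin":0},{"hand":0,"offset":[0,0,-0.0625],"spin":0}]'
python3 -m inch '[{"hand":0,"offset":[0,0,0.0625],"spin":0},{"hand":0,"offset":[0,0,0.0625],"spin":0},{"hand":0,"offset":[0,0,0.06],"spin":0}]'
python3 - <<'E'
from h import *
togo((605,257,260),-23.6);tv()
E
```

```text
clock: 16.35
eef_pos: [611.0, 191.8, 431.2]
eef_rot: [0.712, 0.696, -0.059, -0.069]
wrist_force: [2.5, 0.4, -2.1]
gripper_width: 11.4
clock: 16.73
eef_pos: [595.7, 193.4, 264.8]
eef_rot: [0.714, 0.697, -0.038, -0.054]
wrist_force: [0.6, 0.7, -3.8]
gripper_width: 11.2
clock: 17.1
eef_pos: [589.4, 174.5, 409.4]
eef_rot: [0.721, 0.681, -0.092, -0.091]
wrist_force: [2.7, 1.1, -2.1]
gripper_width: 11.1
clock: 17.48
eef_pos: [560.8, 174.2, 244.2]
eef_rot: [0.723, 0.683, -0.071, -0.076]
wrist_force: [0.8, 0.6, -3.8]
gripper_width: 11.3
t 17.475 pos [560.8 174.2 244.2] yang -3.3 w 11.33576053498309 F [ 0.8  0.6 -3.8] q7 -0.11 tilt 11.92
offset mm [ 85.3  35.2 -23.4] spin 20.3
tool z axis [-0.206  0.013 -0.978]
```

```bash
cat > st.py <<'E'
from h import *
s=env.read_state();M=R.from_quat(s['eef_rot']).as_matrix();print('  z axis',M[:2,2].round(3),'dq',np.round(s['dq'],2))
E
python3 -m inch '[{"hand":0,"offset":[0,0,0],"spin":0}]'|sed -n 2p; python3 st.py
python3 -m inch '[{"hand":0,"offset":[0,0,-0.0625],"spin":0}]'|sed -n 2p; python3 st.py
python3 -m inch '[{"hand":0,"offset":[0,0,-0.0625],"spin":0}]'|sed -n 2p; python3 st.py
python3 -m inch '[{"hand":0,"offset":[0,0,-0.0625],"spin":0}]'|sed -n 2p; python3 st.py
python3 -m inch '[{"hand":0,"offset":[0,0,0.06],"spin":0}]'|sed -n 2p; python3 st.py
python3 -m inch '[{"hand":0,"offset":[0,0,0.06],"spin":0}]'|sed -n 2p; python3 st.py
python3 -m inch '[{"hand":0,"offset":[0,0,0.06],"spin":0}]'|sed -n 2p; python3 st.py
python3 -m inch '[{"hand":0,"offset":[0,0,0],"spin":0}]'|sed -n 2p; python3 st.py
```

```text
eef_pos: [555.2, 173.0, 239.3]
  z axis [-0.222  0.011] dq [ 0.01 -0.06  0.04 -0.21 -0.01 -0.03  0.  ]
eef_pos: [566.6, 172.0, 298.2]
  z axis [-0.232  0.008] dq [ 0.11 -0.2   0.12 -1.21  0.12  1.27 -0.18]
eef_pos: [582.7, 170.8, 363.3]
  z axis [-0.227  0.008] dq [ 0.19 -0.01  0.05 -1.35  0.03  1.35 -0.16]
eef_pos: [597.2, 169.5, 425.2]
  z axis [-0.219  0.009] dq [ 0.28  0.13  0.03 -1.61 -0.08  1.37 -0.16]
eef_pos: [595.7, 169.7, 383.5]
  z axis [-0.175  0.014] dq [-0.28 -0.09 -0.04  1.9   0.1  -1.45  0.16]
eef_pos: [588.4, 170.0, 327.8]
  z axis [-0.164  0.015] dq [-0.16 -0.04 -0.02  1.05 -0.01 -1.28  0.14]
eef_pos: [582.1, 170.4, 272.3]
  z axis [-0.152  0.017] dq [-0.09  0.16 -0.08  1.05 -0.1  -1.22  0.16]
eef_pos: [578.9, 169.8, 269.8]
  z axis [-0.162  0.015] dq [ 0.01 -0.07  0.05 -0.28 -0.   -0.02 -0.  ]
```

Adding one idle row after the descent makes each cycle gain about 0.06 rad, because the gain comes from the up-to-down reversal. I'll repeat in that form.

```bash

python3 -m inch '[{"hand":0,"offset":[0,0,-0.0625],"spin":0},{"hand":0,"offset":[0,0,-0.0625],"spin":0},{"hand":0,"offset":[0,0,0.06],"spin":0},{"hand":0,"offset":[0,0,0.06],"spin":0},{"hand":0,"offset":[0,0,0],"spin":0}]'|sed -n 2p; python3 st.py
python3 -m inch '[{"hand":0,"offset":[0,0,-0.0625],"spin":0},{"hand":0,"offset":[0,0,-0.0625],"spin":0},{"hand":0,"offset":[0,0,0.06],"spin":0},{"hand":0,"offset":[0,0,0.06],"spin":0},{"hand":0,"offset":[0,0,0],"spin":0}]'|sed -n 2p; python3 st.py
```

```text
eef_pos: [603.3, 169.3, 308.6]
  z axis [-0.097  0.023] dq [ 0.01 -0.06  0.03 -0.22 -0.    0.02 -0.  ]
eef_pos: [623.0, 168.1, 349.5]
  z axis [-0.032  0.029] dq [ 0.01 -0.06  0.03 -0.23  0.    0.02 -0.  ]
```

```bash
cat >> h.py <<'E'
def eye(off=(-44,0,5.5)):
    s=env.read_state();M=R.from_quat(s['eef_rot']).as_matrix();return s['eef_pos']+M@np.array(off)
def eyego(shaft,h=30,off=(-44,0,5.5)):
    s=env.read_state();M=R.from_quat(s['eef_rot']).as_matrix();e=eye(off)
    d=np.array([*shaft[:2],160+h])-e;print('eye',e.round(1),'world',d.round(1),'tool offset',(M.T@d).round(1))
E
python3 - <<'E'
from h import *
w=cap('wrist');t=cap('side');print(proj(w,(604.5,215,160)),proj(w,eye()))
togo((605,257,260),-3);eyego((604.5,215),90);tv()
E
```

```text
(np.float64(234.98509092157119), np.float64(125.41610679014498)) (np.float64(255.55598291267958), np.float64(325.1568816763655))
t 19.825 pos [626.4 167.9 354.7] yang -3.2 w 11.130771398643232 F [ 0.4 -0.  -2.7] q7 -0.13 tilt 2.07
offset mm [ 84.9 -24.4  97.8] spin -0.2
eye [623.8 124.2 347.9] world [-19.3  90.8 -97.9] tool offset [ 86.6 -22.3 101. ]
tool z axis [-0.019  0.031 -0.999]
```

```bash

python3 -m inch '[{"hand":0,"offset":[0.03,-0.008,0.033],"spin":0},{"hand":0,"offset":[0.03,-0.008,0.033],"spin":0},{"hand":0,"offset":[0.025,-0.006,0.033],"spin":0},{"hand":0,"offset":[0,0,0],"spin":0}]'
python3 - <<'E'
from h import *
w=cap('wrist');t=cap('side');b=cap('top')
togo((605,257,260),-3);eyego((604.5,215),30);tv()
e=eye()
print('pred side eye',proj(t,e),'shaft',proj(t,(604.5,215,160)),'top eye',proj(b,e),'shaft',proj(b,(604.5,215,160)))
p=[int(v) for v in proj(t,e)];q=[int(v) for v in proj(b,e)]
f=lambda i,p:cv2.resize(i[max(0,p[1]-45):max(0,p[1]-45)+90,p[0]-48:p[0]+48,::-1],(400,375),interpolation=cv2.INTER_CUBIC)
print(p,q)
cv2.imwrite('pics/s5.png',np.hstack([f(t['img'],p),f(b['img'],q)]))
E
```

```text
clock: 20.32
eef_pos: [621.4, 260.6, 278.5]
eef_rot: [0.727, 0.687, 0.02, -0.009]
wrist_force: [0.0, 0.6, -4.9]
gripper_width: 11.1
t 20.475 pos [624.6 254.4 281.8] yang -3.7 w 11.416812229657348 F [-0.  -1.5 -2.4] q7 -0.24 tilt 2.65
offset mm [  0.5 -20.2  21.4] spin -0.7
eye [621.9 210.8 274.6] world [-17.4   4.2 -84.6] tool offset [ -0.2 -19.7  84.2]
tool z axis [ 0.027  0.038 -0.999]
pred side eye (np.float64(226.38389571686469), np.float64(99.2288410252682)) shaft (np.float64(223.33474374592316), np.float64(132.5546109229023)) top eye (np.float64(177.8133251389109), np.float64(157.94775168326572)) shaft (np.float64(183.1485864598135), np.float64(170.72094994656447))
[226, 99] [177, 157]
```

View pics/s5.png

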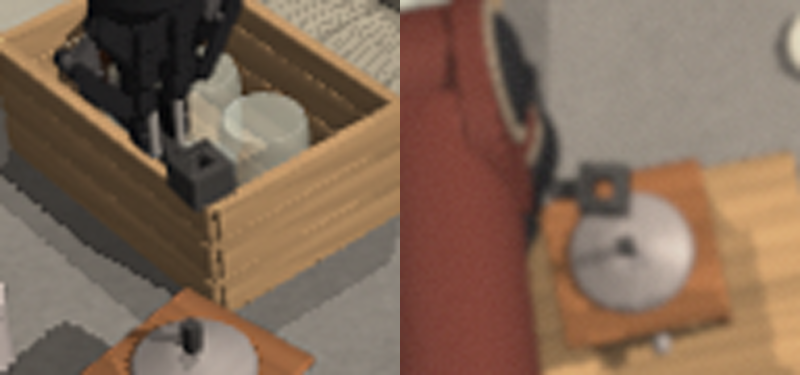

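The side crop (left) shows the hub eye at (227.2,92.4) and the shaft at (223.6,132.0). The top crop (right) shows the eye at (178.2,157.4) and the shaft at (183.2,171.0). I'll compare these with the model.

```bash

python3 - <<'E'
from h import *
t=cap('side');b=cap('top')
e=eye();et=eye((-44,0,5.5-24))
print('pred eye bottom',e.round(1),'eyetop',et.round(1),'side',np.round(proj(t,et),1),'top',np.round(proj(b,et),1))
print('tri eyetop',tri(t,(227.2,92.4),b,(178.2,157.4)),'tri shaft',tri(t,(223.6,132),b,(183.2,171)))
print(onz(b,183.2,171,160),onz(t,223.6,132,160),onz(b,178.2,157.4,et[2]),onz(t,227.2,92.4,et[2]))
eyego((604.5,215),30);tv()
E
```

```text
pred eye bottom [620.9 210.2 273.3] eyetop [620.3 209.3 297.2] side [225.7  93. ] top [176.9 157. ]
tri eyetop (array([619.43721038, 203.97760435, 302.31012166]), np.float64(3.307139552050367)) tri shaft (array([603.83730765, 213.89539325, 163.20263263]), np.float64(1.6635521876998922))
[603.64369285 214.85108394 160.        ] [606.52691396 216.31095597 160.        ] [619.02092403 205.74242196 297.22630496] [624.75695594 208.49059199 297.22630496]
eye [620.9 210.2 273.3] world [-16.4   4.8 -83.3] tool offset [  0.5 -18.4  83. ]
tool z axis [ 0.024  0.038 -0.999]
```

```bash

python3 -m inch '[{"hand":0,"offset":[0.001,-0.009,0.025],"spin":0},{"hand":0,"offset":[0.001,-0.009,0.025],"spin":0},{"hand":0,"offset":[0,0,0.015],"spin":0},{"hand":0,"offset":[0,0,0],"spin":0}]'
python3 - <<'E'
from h import *
t=cap('side');b=cap('top')
eyego((604.5,217.5),30);tv()
p=[int(v) for v in proj(t,(604,215,180))];q=[int(v) for v in proj(b,(604,215,180))];print(p,q)
f=lambda i,p:cv2.resize(i[p[1]-30:p[1]+30,p[0]-32:p[0]+32,::-1],(400,375),interpolation=cv2.INTER_CUBIC)
cv2.imwrite('pics/s6.png',np.hstack([f(t['img'],p),f(b['img'],q)]))
et=eye((-44,0,5.5-24));print('pred eyetop',et.round(1),proj(t,et),proj(b,et))
E
```

```text
clock: 21.08
eef_pos: [612.2, 254.9, 219.8]
eef_rot: [0.732, 0.681, 0.026, -0.002]
wrist_force: [-0.1, -0.1, -3.4]
gripper_width: 11.3
eye [610.2 211.6 214. ] world [ -5.7   5.9 -24. ] tool offset [ 4.5 -7.  24. ]
tool z axis [ 0.038  0.04  -0.998]
[222, 127] [182, 169]
pred eyetop [609.3 210.6 238. ] (np.float64(223.7023780732811), np.float64(111.78704715166576)) (np.float64(180.16503450133803), np.float64(164.72072713880632))
```

View pics/s6.png

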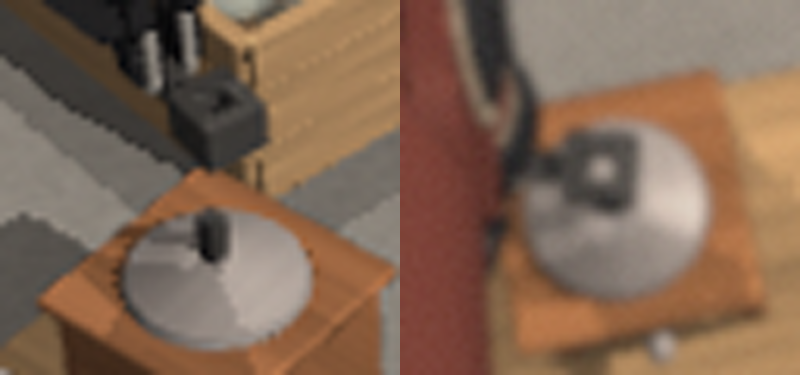

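Side crop: hub top at about (225.2,113.0). Top crop: eye at about (182.5,166.2), with the shaft hidden beneath it. I'll work out the correction.

```bash

python3 - <<'E'
from h import *
t=cap('side');b=cap('top')
print('tri eyetop',tri(t,(225.2,113),b,(182.5,166.2)))
for z in (232,238): print(z,onz(b,182.5,166.2,z),onz(t,225.2,113,z))
print('shaft',onz(b,183.2,171,160),onz(t,223.6,132,160))
et=eye((-44,0,-18.5));print(et);togo((0,0,0));tv()
E
```

```text
tri eyetop (array([606.08947864, 202.70911532, 240.19708573]), np.float64(3.7237583825931746))
232 [605.92292348 205.03884613 232.        ] [613.28762537 209.63339333 232.        ]
238 [604.8850275  204.05368721 238.        ] [609.2180135  203.90652371 238.        ]
shaft [603.64369285 214.85108394 160.        ] [606.52691396 216.31095597 160.        ]
[609.18334621 211.0330731  238.10331522]
t 21.275 pos [613.  255.6 221.5] yang -4.2 w 11.376942110062615 F [ 0.2  0.9 -3.1] q7 -0.22 tilt 3.18
offset mm [-307.8 -600.2  187.6] spin None
tool z axis [ 0.038  0.04  -0.998]
```

```bash

python3 -m inch '[{"hand":0,"offset":[0.0095,-0.0045,0.012],"spin":0},{"hand":0,"offset":[0,0,0.01],"spin":0},{"hand":0,"offset":[0,0,0],"spin":0}]'
python3 - <<'E'
from h import *
t=cap('side');b=cap('top')
eyego((605,215.5),30,(-50,0,5.5));tv();togo((0,0,0))
p,q=[222,127],[182,169]
f=lambda i,p:cv2.resize(i[p[1]-24:p[1]+24,p[0]-26:p[0]+26,::-1],(400,369),interpolation=cv2.INTER_CUBIC)
cv2.imwrite('pics/s7.png',np.hstack([f(t['img'],p),f(b['img'],q)]))
for o in (-44,-50):
  et=eye((o,0,-18.5));print('pred eyetop',et.round(1),proj(t,et),proj(b,et))
# ideal: where hub-top centre would show if centred over shaft (same-camera relative)
for z in (208,214):
  print(z,'ideal side',proj(t,onz(t,223.6,132,160)+[0,0,z-160]),'top',proj(b,onz(b,183.2,171,160)+[0,0,z-160]))
E
```

```text
clock: 21.65
eef_pos: [610.1, 267.8, 199.0]
eef_rot: [0.731, 0.681, 0.028, -0.002]
wrist_force: [0.2, -0.1, -3.1]
gripper_width: 11.4
eye [607.3 218.8 192.3] world [-2.3 -3.3 -2.3] tool offset [-3.5 -2.1  2. ]
tool z axis [ 0.04   0.043 -0.998]
t 21.75 pos [610.5 268.3 200. ] yang -4.1 w 11.472761812723956 F [ 0.1  0.5 -3.3] q7 -0.23 tilt 3.37
offset mm [-319.  -596.9  163.5] spin None
pred eyetop [606.7 223.7 216.5] (np.float64(220.61305652990941), np.float64(115.81269898012883)) (np.float64(176.8963146235576), np.float64(166.98136790352316))
pred eyetop [606.3 217.7 216.2] (np.float64(221.82623860766162), np.float64(117.01314801571043)) (np.float64(178.99331524615246), np.float64(167.08675289866457))
208 ideal side (np.float64(222.41080636466359), np.float64(119.46150801401664)) top (np.float64(180.48621173988352), np.float64(168.4357483825108))
214 ideal side (np.float64(222.2568472894689), np.float64(117.83821087119954)) top (np.float64(180.13210280440148), np.float64(168.10115175095996))
```

View pics/s7.png

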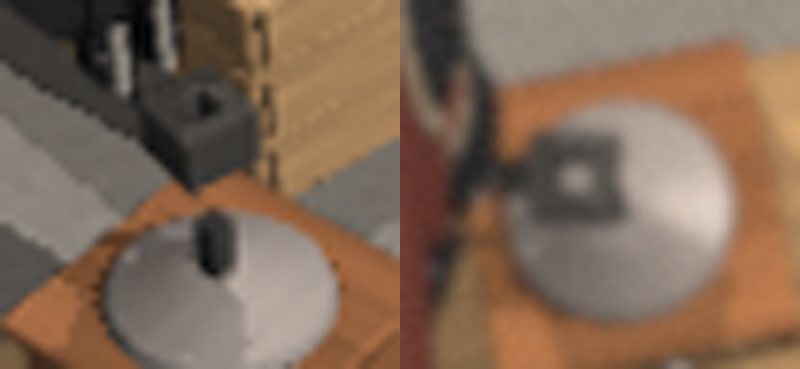

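The side crop shows the hub eye at (222.7,116.4) against an ideal of about (222.3,117.5). The top crop shows it at (179.2,168.4) against an ideal of (180.1,168.1). It is about 3 mm too far in +y, so one small correction should do.

```bash

python3 -m inch '[{"hand":0,"offset":[-0.003,-0.001,0],"spin":0}]'
python3 - <<'E'
from h import *
for i in range(6): b=cap('top')
t=cap('side')
eyego((605,215.5),30,(-50,0,5.5));tv();togo((0,0,0));print(env.read_state()['dq'])
et=eye((-50,0,-18.5));z=et[2];print('pred',proj(t,et),proj(b,et),'ideal',proj(t,onz(t,223.6,132,160)+[0,0,z-160]),proj(b,onz(b,183.2,171,160)+[0,0,z-160]))
f=lambda i,p:cv2.resize(i[p[1]-24:p[1]+24,p[0]-26:p[0]+26,::-1],(400,369),interpolation=cv2.INTER_CUBIC)
cv2.imwrite('pics/s8.png',np.hstack([f(t['img'],[222,127]),f(b['img'],[182,169])]))
E
```

```text
clock: 21.88
eef_pos: [609.6, 265.5, 200.1]
eef_rot: [0.731, 0.682, 0.03, -0.002]
wrist_force: [0.6, -0.8, -4.5]
gripper_width: 11.5
eye [606.2 215.8 192.2] world [-1.2 -0.3 -2.2] tool offset [-0.5 -1.2  2.2]
tool z axis [ 0.041  0.043 -0.998]
t 22.225 pos [609.4 265.4 200. ] yang -4.1 w 11.526847784765234 F [-0.1 -0.2 -2.9] q7 -0.23 tilt 3.39
offset mm [-316.1 -596.   163.5] spin None
[-0.00183184  0.00207103  0.00044859  0.00064934  0.00080908 -0.00038406
 -0.00035308]
pred (np.float64(222.15931883432887), np.float64(117.7263909324037)) (np.float64(180.01641648895455), np.float64(167.4513478886828)) ideal (np.float64(222.20041256242905), np.float64(117.24318046429657)) (np.float64(180.00214156757716), np.float64(167.97835170917506))
```

View pics/s8.png

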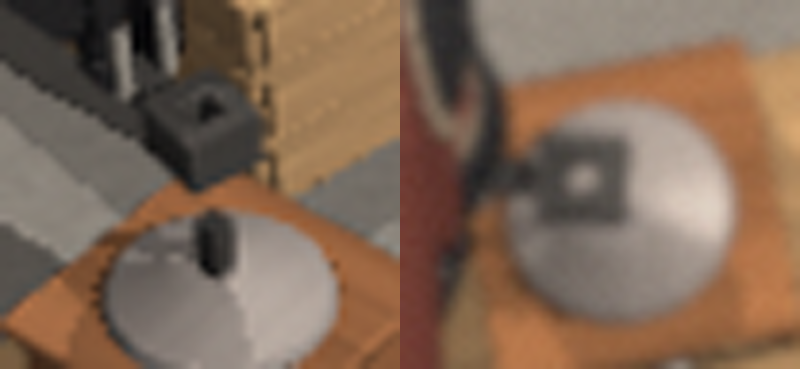

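The eye shows at (179.8,168.4) in the top crop (ideal 180.0,168.0) and at (223.0,116.8) in the side crop (ideal 222.2,117.2). That is centred within about 3 mm, roughly 32 mm clear and at rest, so I'll hand it in.

```bash
python3 -c "
from station import env
print(env.sign_off())"
```

```text
the job is handed in; nothing more can be done
None
```

The job is handed in at about 22 s of the 54 s allowed, with the crank still held over the mill shaft. The interface gives no verdict, so the results below are my own measurements.

- **Screen:** I gripped the handle and slid it down to the stop, where the TCP stalled at z = 145.8 mm with 25–33 N on the wrist. I released it there and did not check the screen in a picture afterwards.
- **Crank:** I picked the middle-sized one off the board and turned it to point away from the screen. The cameras put the eye about 50 mm from the grasp point instead of 44 mm. That means the grip is about 6 mm from the balance point, within the 20 mm allowed.
- **Final pose:** The eye is within about 3 mm of the shaft axis in both the top and side views, and the arm is at rest. The hub's underside is about 32 mm above the shaft.
- **Level:** The tool is tilted about 3.4° (0.06 rad), under the 0.12 rad limit. I took the crank's level from the tool and did not measure it separately.
- **Disagreements and trouble:** The two cameras differ by 3–4 mm, so the centring figure carries that uncertainty. On the way, tilt built up to about 13° because each move started from the sagged pose. I worked it back down with up-and-down moves in free air before closing in on the shaft.

The arm did not go near the jars, the tin or the lid, but I did not re-measure them at the end.

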